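# Run a steel blank out past the end of the filing rest

### The job

The end of the flat steel blank is to be filed. Without picking it up, push it along the ledge of the filing rest until about a third of its length sticks out past the end where the shallow swarf tray stands, and leave it lying flat with its long edge square up against the fence. Leave everything else where it is.

Things in the scene. Friction and masses are not known exactly. Their poses are not given: they have to be found in the camera images.
- rest: Filing rest, fixed: 320 mm of grey steel channel lying web up, its flat top a ledge 140 mm wide, 60 mm above the bench, both ends open. A dark flat-bar fence, 8 mm thick, along the far side stands 20 mm above the ledge. Origin: centre of the underside. y: along the ledge, to the left, ends at +-160 mm. x: across it, away from the robot; near edge at -70, fence face at +70 mm. Yaw up to 0.25 rad.
- left_end (a point): middle of the edge of the ledge at its left (+y) end, on the top surface
- right_end (a point): middle of the edge of the ledge at its right (-y) end, on the top surface
- blank: Loose bright steel plate 160 mm long (its y axis), 80 mm wide (x), 6 mm thick, about 0.6 kg, a small drilled hole in each corner. Origin: centre of its underside. It starts flat on the ledge near the middle, off the fence and slightly askew; slides under a push of about 4 to 10 N, tips off if half its length is past the end. Too wide to pinch from above.
- swarf_tray: The swarf tray: a shallow bare metal tray, 200 mm by 150 mm by only 25 mm high, loose on the bench just beyond one end of the rest, left or right; it marks the end past which the blank must stick out. Origin: centre of its underside.
- parts_crate: A plastic parts crate with one divider and a few small steel parts in it, 200 mm by 150 mm by 55 mm high, loose on the bench beyond the other end of the rest. Origin: centre of its underside. To be left alone.
- flat_file: A flat file with a wooden handle, about 315 mm long and 28 mm high, lying on the bench beyond the fence, roughly along y. Origin: on the bench under the blade, 40 mm from the blade's handle end. To be left alone.
- spray_can: A spray can 64 mm in diameter and 190 mm tall, standing on the bench to the right. Origin: centre of its underside. To be left alone.
- paint_tin: A tin 100 mm in diameter and 110 mm tall, standing on the bench to the left. Origin: centre of its underside. To be left alone.
- spanner: A steel spanner 160 mm long lying on the bench to the left, roughly along x. To be left alone.
There are look-alikes about, which are no part of the job. There is more than one size of the swarf_tray; the job needs the smaller.

How it is judged (in metres and radians):
At the end, for the whole second after the job is handed in: The blank lies at rest and flat on the ledge, 40 to 67 mm of its 160 mm length past the end at the swarf tray, its long edge within 4.5 mm of the fence and within 0.045 rad (2.6 degrees) of parallel to it (((y of swarf_tray in the frame of rest above 0 m and y of blank in the frame of rest between 0.12 and 0.147 m) or (y of swarf_tray in the frame of rest below 0 m and y of blank in the frame of rest between -0.147 and -0.12 m)) and x of blank in the frame of rest above 0.0255 m and angle between the y axis of blank and the y axis of rest, either way round below 0.045 rad and angle between blank's own z axis and vertical below 0.03 rad and height (world z) of blank between 0.057 and 0.063 m and linear speed of blank below 0.01 m/s); the robot touches nothing.
It fails at once if the blank is lifted more than 12 mm off the ledge (height (world z) of blank above 0.072 m).
It fails at once if the blank is tipped up or falls off the ledge (angle between blank's own z axis and vertical above 0.12 rad or height (world z) of blank below 0.045 m).
It fails at once if the tray, the crate, the file, the can, the tin or the spanner is moved more than 15 mm (distance of any of swarf_tray, parts_crate, flat_file, spray_can, paint_tin, spanner from where it was at the start of the episode above 0.015 m).
It also fails if it takes over 62 s, if anything falls off the work surface, if the arm or the gripper's body presses on something with over 40 N, if the wrist force passes 120 N, or if a joint passes its speed limit or range.

### The arm

A 7-joint arm with a two-finger parallel gripper is mounted at the origin on the work surface. World frame = base frame: x ahead of the robot, y to its left, z up, the work surface at z = 0. Lengths are in mm, angles in degrees, forces in N, time in s.
With the tool pointing down it reaches from about 400 to 875 mm from the base axis. Payload 6.5 kg.
Tool frame: the origin (TCP) lies midway between the tips of the shut fingers; the grasp point (between the pads) lies 19 mm behind it (robot.pinch_z is the distance from the TCP to the grasp point, in mm); z points along the fingers, y is the line along which they close (so a half turn about z gives the same grasp; the last joint's range is limited). The gripper opens to 88 mm and grips with 3 to 60 N. Pads are 18 mm wide; open, the fingers measure 123 mm over their backs; the gripper's body (75 mm by 187 mm) begins 45 mm behind the grasp point.
Start: joints at [72.64, 30.733, -0.252, 88.115, 0.149, 61.152, -4.079], TCP at [152.482, -631.854, 238.716] pointing down, gripper open.
Joint ranges: [-154.64, 154.64], [-21.42, 123.67], [-72.66, 72.17], [13.99, 137.28], [-74.86, 254.86], [10.95, 109.41], [-158.01, 158.01]. Speed limits (degrees/s): [136.94, 136.94, 180, 180, 180, 180, 180].

### API

Orientations are given as a 3x3 rotation matrix whose columns are the frame's x, y, z axes.
In Python, from bench import robot gives the robot as it stands. Calls block until the motion is done:
- robot.move_pose(position, orientation): joint-space move of the TCP to a pose.
- robot.move_l(position, attitude=None, velocity=150, force_limit=None): straight line of the TCP; attitude=None keeps the orientation; velocity is the mean speed in mm/s. With force_limit (N) it stops when the force on the tool has changed by that much, and returns True; else False.
- robot.movej(angles): joint-space move.
- robot.release() and robot.clamp(grip_force=None): open the fingers fully, or close them until they stop; grip_force is the grip in N (None keeps the last).
- robot.pause(seconds).
- robot.ik(position, orientation): joint angles nearest the present ones, or None.
- robot.read_state(): the state.
- robot.camera(name): name is "scene" or "top"; returns (picture, depth): 420x560x3 uint8, red, green, blue; 420x560 float32, mm along the optical axis (not along the pixel's ray), 0 where there is no reading.
- robot.camera_info(name): a dict with "camera_matrix" (3x3 intrinsics, pixels), "k1" (the pictures are not rectified: a ray, as slopes to the right and down, at radius r is drawn at 1 + k1 r^2 times it, then the intrinsics apply), "pose" (4x4, takes a point from camera to world coordinates). Camera axes: x right, y down, z forward; pixel columns grow to the right and rows downward; lengths in mm; the calibration is good to about 2 mm. A picture is of the moment at which its call begins. camera_info takes no time and is no camera call.
A pose or a line that the arm cannot do raises robot.Unreachable and nothing moves.
- robot.sign_off(): hands the job in; it is judged then, once.
The state is a dict: "time_s": time; "joint_positions": joint angles; "joint_velocities": joint speeds; "joint_torque": joint torques, N m; "ee_pos": TCP position; "ee_rot": TCP orientation; "force": force on the tool from outside, world axes, zero at the start; "ft_torque": the same for the moment, N m; "grip_width": finger opening in mm; "grip_force": force on a finger pad.
Only numpy, scipy, OpenCV 4.12 (cv2) and the standard library are available. Lean on these libraries where they do the work, as an engineer would, in place of code of your own. Each camera call takes 0.05 s, during which the arm holds its last target. There are 200 camera calls.

## Working session

There is one attempt and no reset: what is moved stays moved. The work goes in short steps, each a Python script; the robot and the scene stay as the last script left them, time stands still between calls to the robot, and variables do not carry over. Pictures are saved under pics/ and viewed, at most 10 in all, crops included, and the job is handed in when it is done.

```bash
mkdir -p pics; python3 - <<'E'
from bench import robot
import cv2,numpy as np
for n in("scene","top"):
    p,d=robot.camera(n); np.savez(f"{n}0.npz",p=p,d=d); cv2.imwrite(f"pics/{n}0.png",p[:,:,::-1])
    i=robot.camera_info(n); print(n,np.round(i["camera_matrix"],1).tolist(),i["k1"],np.round(i["pose"],3).tolist())
print(robot.read_state()["time_s"])
E
```

```text
scene [[449.7, 0.0, 280.0], [0.0, 449.7, 206.4], [0.0, 0.0, 1.0]] -0.022206078500165916 [[0.137, 0.798, -0.586, 1224.909], [0.99, -0.1, 0.095, -113.961], [0.018, -0.594, -0.804, 1056.092], [0.0, 0.0, 0.0, 1.0]]
top [[519.8, 0.0, 272.1], [0.0, 519.8, 214.6], [0.0, 0.0, 1.0]] -0.17227496467733697 [[0.015, -0.986, 0.168, 234.844], [-1.0, -0.016, -0.001, 11.385], [0.004, -0.168, -0.986, 1743.658], [0.0, 0.0, 0.0, 1.0]]
0.1
```

View pics/top0.png

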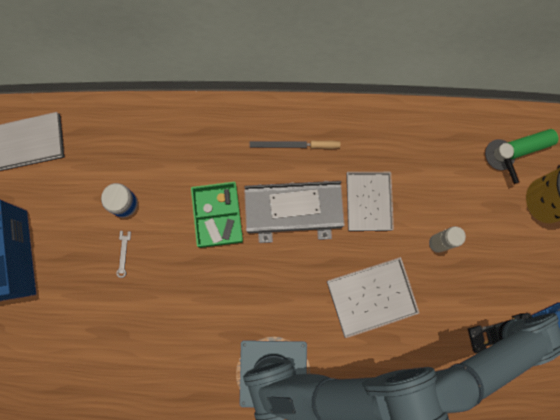

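View pics/scene0.png

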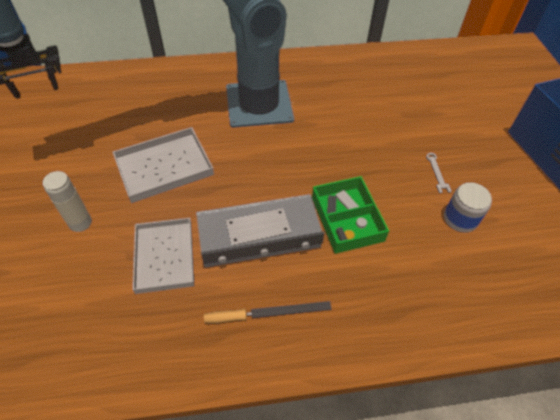

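The trays are at top (370,202), just beyond the right end of the rest, and at top (372,297), a larger one that stands clear of the rest. There is also a big grey lid-like thing at (30,140). The first fits: it is small and beside the rest end opposite the green crate. I'll confirm this with measured sizes and a crop.

```bash
cat > h.py <<'E'
from bench import robot
import cv2,numpy as np
def ray(n,uv,z):
    i=robot.camera_info(n); K=np.array(i["camera_matrix"],float); P=np.array(i["pose"])
    q=cv2.undistortPoints(np.float64(uv).reshape(-1,1,2),K,np.array([i["k1"],0,0,0,0.]))[:,0]
    d=np.c_[q,np.ones(len(q))]@P[:3,:3].T; o=P[:3,3]
    return (o+d*((z-o[2])/d[:,2])[:,None])[:,:2]
def proj(n,X):
    i=robot.camera_info(n); K=np.array(i["camera_matrix"],float); W=np.linalg.inv(np.array(i["pose"]))
    return cv2.projectPoints(np.float64(X).reshape(-1,1,3),cv2.Rodrigues(W[:3,:3])[0],W[:3,3],K,np.array([i["k1"],0,0,0,0.]))[0][:,0]
E
python3 - <<'E'
from h import *
t=np.load("top0.npz")["p"]; s=np.load("scene0.npz")["p"]
a=cv2.resize(t[165:345,185:425],(800,600),interpolation=cv2.INTER_CUBIC)
b=cv2.resize(s[180:300,125:345],(800,436),interpolation=cv2.INTER_CUBIC)
cv2.imwrite("pics/topc.png",a[:,:,::-1]); cv2.imwrite("pics/scc.png",b[:,:,::-1])
print(ray("top",[[349,172],[390,173],[391,231],[348,231]],25).round())
print(ray("top",[[329,282],[402,260],[417,313],[345,334]],25).round())
E
```

```text
[[ 680. -251.]
 [ 680. -393.]
 [ 479. -392.]
 [ 477. -245.]]
[[ 306. -181.]
 [ 381. -428.]
 [ 205. -476.]
 [ 136. -235.]]
```

View pics/topc.png

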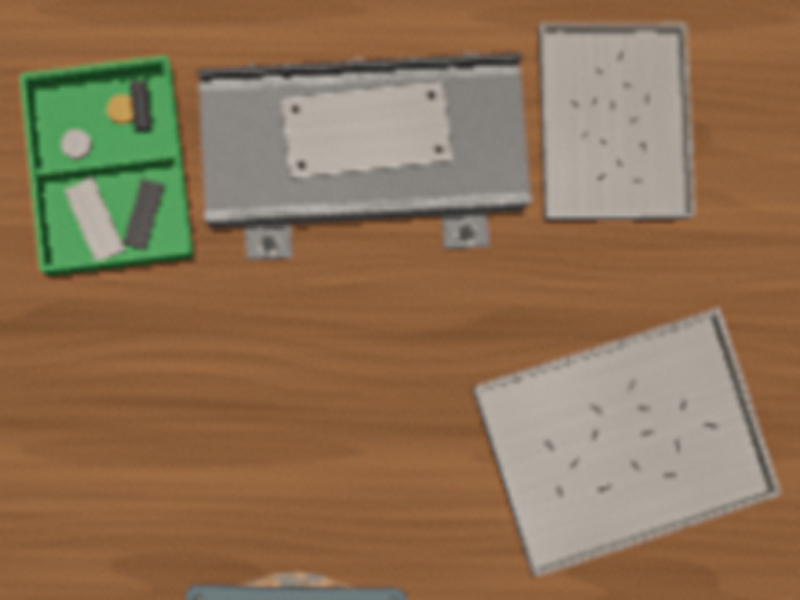

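View pics/scc.png

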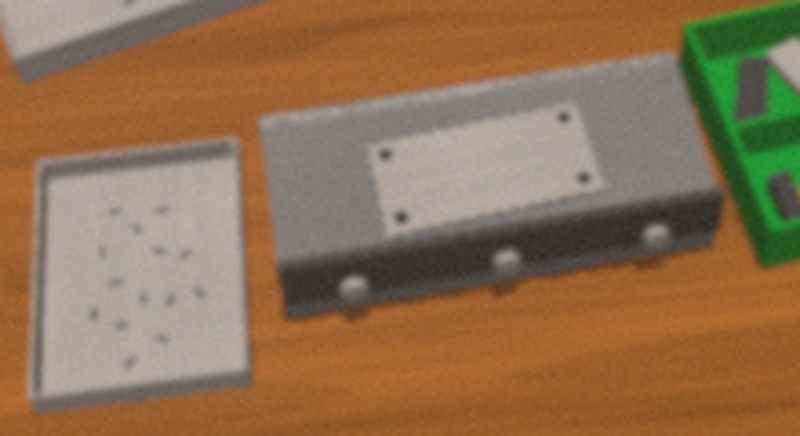

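The crop shows the right-hand tray at crop (615,120), measuring 201×145 mm, which matches the smaller swarf tray. The other one is 257×183 mm, a look-alike. So the push goes to the right (−y). Next I measure the rest and the blank.

```bash
cat >> h.py <<'E'
def cloud(n,d):
    i=robot.camera_info(n); K=np.array(i["camera_matrix"],float); P=np.array(i["pose"])
    v,u=np.mgrid[:d.shape[0],:d.shape[1]]; uv=np.c_[u.ravel(),v.ravel()].astype(float)
    q=cv2.undistortPoints(uv.reshape(-1,1,2),K,np.array([i["k1"],0,0,0,0.]))[:,0]
    return (np.c_[q,np.ones(len(q))]*d.reshape(-1,1)@P[:3,:3].T+P[:3,3]).reshape(*d.shape,3)
def rect(pts):
    (c,wh,_) ,b=(r:=cv2.minAreaRect(np.float32(pts))),cv2.boxPoints(r)
    e=[b[1]-b[0],b[2]-b[1]]; l=max(e,key=np.linalg.norm); l=l*np.sign(l[1])
    return np.array(c),sorted(wh),np.degrees(np.arctan2(-l[0],l[1]))
def blank(n,p):
    "rect of the bright blank on the rest, on plane z=66"
    x=ray(n,np.c_[np.mgrid[:420,:560][1].ravel(),np.mgrid[:420,:560][0].ravel()],66).reshape(420,560,2)
    roi=(abs(x[...,0]-577)<85)&(x[...,1]<100)&(x[...,1]>-245)
    m=(roi&(cv2.GaussianBlur(p,(3,3),0).min(2)>TH[n])).astype(np.uint8)
    cs,_=cv2.findContours(m,cv2.RETR_EXTERNAL,cv2.CHAIN_APPROX_NONE); c=max(cs,key=cv2.contourArea)[:,0]
    return rect(ray(n,c,66)),c
TH=dict(top=150,scene=150)
E
python3 - <<'E'
from h import *
for n in("top","scene"):
    z=np.load(n+"0.npz"); p,d=z["p"],z["d"]; X=cloud(n,d)
    roi=(abs(X[...,0]-580)<110)&(X[...,1]<105)&(X[...,1]>-235)
    for lo,hi in((50,74),(74,95)):
        m=(roi&(X[...,2]>lo)&(X[...,2]<hi)).astype(np.uint8)
        k,l,st,_=cv2.connectedComponentsWithStats(m); j=1+np.argmax(st[1:,4]); q=X[l==j]
        print(n,lo,(l==j).sum(),q[:,2].mean(),q[:,2].std(),rect(q[:,:2]))
    uv=proj(n,[[x,-60,66 if abs(x-590)<41 else 60] for x in range(480,680,4)])
    print([(x,int(p[int(v+.5),int(u+.5)].min())) for x,(u,v) in zip(range(480,680,4),uv)])
    print(rect and blank(n,p)[0])
E
```

```text
top 50 4073 62.244825573615486 4.706118116917859 (array([549.70825195, -61.53242493]), [144.33094787597656, 318.2601623535156], np.float32(4.059434))
top 74 260 80.57632945565761 3.85440251879016 (array([622.21972656, -56.52159119]), [11.354971885681152, 314.10003662109375], np.float32(4.0997405))
[(480, 122), (484, 151), (488, 136), (492, 127), (496, 126), (500, 128), (504, 129), (508, 128), (512, 128), (516, 124), (520, 138), (524, 169), (528, 167), (532, 168), (536, 167), (540, 166), (544, 167), (548, 164), (552, 164), (556, 164), (560, 166), (564, 167), (568, 165), (572, 163), (576, 163), (580, 162), (584, 165), (588, 165), (592, 165), (596, 164), (600, 129), (604, 128), (608, 138), (612, 147), (616, 139), (620, 83), (624, 77), (628, 80), (632, 68), (636, 61), (640, 60), (644, 61), (648, 63), (652, 63), (656, 63), (660, 61), (664, 65), (668, 64), (672, 64), (676, 64)]
(array([560.28314209, -62.0320282 ]), [78.2599868774414, 158.38479614257812], np.float32(7.339586))
scene 50 4620 60.861169985115346 3.407050773464946 (array([545.08032227, -61.18307495]), [142.0616455078125, 317.72
[... 172 characters left out ...]
t32(4.492421))
[(480, 138), (484, 153), (488, 125), (492, 118), (496, 122), (500, 120), (504, 126), (508, 123), (512, 142), (516, 157), (520, 161), (524, 163), (528, 158), (532, 158), (536, 162), (540, 159), (544, 157), (548, 159), (552, 159), (556, 160), (560, 164), (564, 163), (568, 159), (572, 156), (576, 155), (580, 160), (584, 162), (588, 158), (592, 161), (596, 145), (600, 117), (604, 121), (608, 110), (612, 89), (616, 62), (620, 52), (624, 41), (628, 66), (632, 127), (636, 115), (640, 91), (644, 90), (648, 65), (652, 47), (656, 36), (660, 32), (664, 48), (668, 56), (672, 44), (676, 45)]
(array([557.23492432, -64.0892868 ]), [75.46773529052734, 154.7772216796875], np.float32(6.840901))
```

```bash
cat >> h.py <<'E'
A=np.radians(4.1); C=np.array([547.5,-61.3]); RX=np.array([np.cos(A),np.sin(A)]); RY=np.array([-np.sin(A),np.cos(A)])
def W(x,y,z): return [*(C+x*RX+y*RY),z]
def toR(c): return np.round([(c-C)@RX,(c-C)@RY],1)
def ori(ax,s=1):
    y=np.array([*(ax*s),0]); z=np.array([0,0,-1.]); return np.c_[np.cross(y,z),y,z]
def goto(x,y,z,ax):
    "joint move, taking the half turn that suits the last joint"
    best=min((o for o in(ori(ax),ori(ax,-1)) if robot.ik(W(x,y,z),o) is not None),key=lambda o:abs(robot.ik(W(x,y,z),o)[6]))
    robot.move_pose(W(x,y,z),best)
def look(tag):
    for n in("top","scene"):
        p,d=robot.camera(n); cv2.imwrite(f"pics/{n}{tag}.png",p[:,:,::-1]); (c,wh,a),_=blank(n,p)
        print(n,toR(c),np.round(wh,1),"rel yaw",round(float(a)-4.1,2))
def st(): s=robot.read_state(); print(round(s["time_s"],1),"R",toR(s["ee_pos"][:2]),"z",round(s["ee_pos"][2],1),"F",np.round(s["force"],1))
E
python3 - <<'E'
from h import *
p=robot.read_state()["ee_pos"]; robot.move_l([p[0],p[1],330])
goto(-56,0,200,RY); st()
robot.move_l(W(-56,0,75)); print(robot.move_l(W(-56,0,55),velocity=15,force_limit=4)); st()
E
```

```text
3.2 R [-55.9  -1. ] z 200.0 F [-0.4 -0.4  0.4]
True
5.2 R [-56.1   0. ] z 60.5 F [-1.4 -0.3  6.7]
```

```bash
python3 - <<'E'
from h import *
robot.move_l(W(-56,0,63),velocity=20); st()
print(robot.move_l(W(-10,0,63),velocity=25,force_limit=22)); st()
robot.move_l(W(-45,0,63),velocity=60); robot.move_l(W(-45,0,130)); 
goto(0,135,220,RX); look("1"); st()
E
```

```text
5.5 R [-56.   0.] z 63.0 F [ 0.6 -0.5 -0.2]
True
6.9 R [-21.4  -0.1] z 61.7 F [-0.5  0.6  0.2]
top [ 29.9 -18.6] [ 74.9 133.9] rel yaw 0.34
scene [24.2 -5.3] [ 67.4 156.3] rel yaw -0.18
9.5 R [ -0.4 134.3] z 219.4 F [-0.1 -0.3  0. ]
```

```bash
python3 - <<'E'
from h import *
robot.clamp(5); robot.move_l(W(29,112,150)); robot.move_l(W(29,112,70)); robot.move_l(W(29,112,63),velocity=30); st()
print(robot.move_l(W(29,-32,63),velocity=35,force_limit=30)); st()
robot.move_l(W(29,0,63),velocity=60); robot.move_l(W(29,0,150)); robot.move_l(W(-20,150,250)); look("2"); st()
E
```

```text
12.5 R [ 29. 112.] z 63.1 F [-0.1  0.3  0.4]
False
16.8 R [ 29.  -31.9] z 63.0 F [-0.8  4.1  1.5]
top [  44.  -116.9] [102.2 147.5] rel yaw 0.07
scene [  27.2 -115.3] [ 83.5 141. ] rel yaw -1.99
19.7 R [-20.1 149.1] z 249.4 F [ 0.   0.3 -1.1]
```

View pics/top2.png

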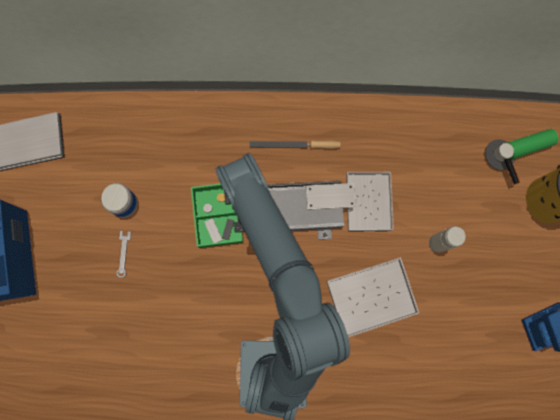

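The top picture shows the blank at (330,196), sticking out over the tray rim to about column 353, with its left edge at about column 307. My mask merged it with the tray, so I'll read the left edge from a profile instead.

```bash
cat >> h.py <<'E'
def edge(n,p,xs,y0,y1,lat=False):
    "position (rest frame, mm) of the strongest brightness step along y at given x's, or along x at given y's, at z=66"
    g=cv2.GaussianBlur(p,(3,3),0).min(2).astype(np.float32); r=np.arange(y0,y1,.5); o=[]
    for x in xs:
        uv=proj(n,[W(t,x,66) if lat else W(x,t,66) for t in r]).astype(np.float32)
        v=cv2.remap(g,uv[:,0].copy(),uv[:,1].copy(),cv2.INTER_LINEAR)[:,0]
        k=6; s=abs(v[k:]-v[:-k]); o.append(r[s.argmax()+k//2])
    return np.array(o)
E
python3 - <<'E'
from h import *
for n in("top","scene"):
    a=np.load(n+"0.npz")["p"]; b=cv2.imread(f"pics/{n}2.png")[:,:,::-1].copy()
    print(n,"before L",edge(n,a,[0,10,20],60,95),"before near",edge(n,a,[-40,-20,0,20,40],-50,-10,True))
    print("now L",edge(n,b,[5,15,25,35,45,55],-60,-15),"near",edge(n,b,[-140,-120,-100,-80,-60],-35,10,True))
E
```

```text
top before L [74.5 76.  77.5] before near [-23.5 -26.  -28.  -27.  -29. ]
now L [-52.  -46.  -43.5 -44.  -41.5 -52. ] near [-9.  -8.  -7.  -8.5 -8. ]
scene before L [77.  77.5 78. ] before near [-27.  -29.  -28.5 -31.5 -31. ]
now L [-51.5 -42.5 -44.  -45.  -42.  -51. ] near [-10.  -10.   -8.5 -11.    6. ]
```

```bash
python3 - <<'E'
from h import *
robot.move_l(W(29,-15,150)); robot.move_l(W(29,-15,70)); robot.move_l(W(29,-15,63),velocity=40)
print(robot.move_l(W(29,-42.5,63),velocity=25,force_limit=30)); st()
robot.move_l(W(29,-20,63),velocity=60); robot.move_l(W(29,-20,150)); robot.release()
goto(-50,-105,150,RY); robot.move_l(W(-50,-105,70)); robot.move_l(W(-50,-105,63),velocity=40); st()
print(robot.move_l(W(-5,-105,63),velocity=25,force_limit=20)); st()
robot.move_l(W(-45,-105,63),velocity=60); robot.move_l(W(-45,-105,150)); robot.move_l(W(-20,150,250)); st()
for n in("top","scene"):
    b,_=robot.camera(n); cv2.imwrite(f"pics/{n}3.png",b[:,:,::-1])
    print("now L",edge(n,b,[5,15,25,35,45,55],-70,-25),"near",edge(n,b,[-150,-130,-110,-90,-70],-35,5,True))
s=cv2.imread("pics/scene3.png")[180:300,125:345]; cv2.imwrite("pics/scc3.png",cv2.resize(s,(800,436),interpolation=cv2.INTER_CUBIC))
E
```

```text
False
23.4 R [ 29.  -42.3] z 63.0 F [-1.1  4.7 -0.3]
28.1 R [ -49.9 -105. ] z 63.2 F [0.3 0.4 0.4]
True
29.4 R [ -21.4 -105. ] z 61.7 F [-0.2 -0.7 -0.3]
32.6 R [-20.2 149.2] z 249.7 F [0.1 0.6 0. ]
now L [-62.  -56.  -56.5 -54.  -54.5 -52. ] near [-6.5 -9.  -7.5 -6.5 -2. ]
now L [-62.  -53.  -52.  -53.5 -54.5 -61.5] near [ -9.   -9.  -10.5 -10.    3. ]
```

View pics/scc3.png

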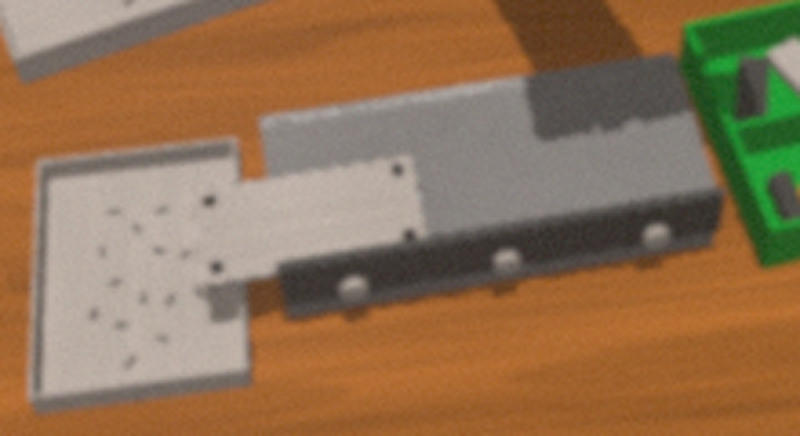

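The picture shows the blank flat along the fence, with its right third (crop column 205 to about 275) out over the tray. Its left edge is at y ≈ −54, so its centre is at about −134 mm. Both two-finger pushes stopped on the fence at the same tool position, −21.4 mm, and the near edge is parallel to within the noise.

```bash
python3 -c "
from bench import robot
print(robot.sign_off())"
```

```text
the job is handed in; nothing more can be done
None
```

I pushed the blank right along the ledge and handed the job in: by camera it lies flat and square against the fence with about 54 mm past the swarf-tray end, nothing else was touched, and no verdict came back.

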